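Test two washed clay extruders and flag the jammed one

ROBOT

A 6-joint arm with a two-finger parallel gripper is mounted at the origin on the work surface. World frame = base frame: x ahead of the robot, y to its left, z up, the work surface at z = 0. Lengths are in mm, angles in rad, forces in N, time in s.
With the tool pointing down it reaches from about 300 to 850 mm from the base axis. Payload 5.4 kg.
Tool frame: the origin (TCP) lies on the front face of the gripper's body, between the roots of the fingers; the fingertips stand 73 mm ahead of it and the grasp point (between the pads) lies 54 mm ahead of it; z points along the fingers, y is the line along which they close (so a half turn about z gives the same grasp; the last joint's range is limited). The gripper opens to 85 mm and grips with 20 to 120 N. Pads are 22 mm wide; open, the fingers measure 114 mm over their backs; the gripper's body (76 mm by 85 mm) begins 54 mm behind the grasp point. The pads swing forward as they close: fully open they stand 13 mm farther back than shut.
Start: joints at [0.925, 0.158, 1.597, -0, 1.386, -0.21], TCP at [242.736, 521.235, 303.899] pointing down, gripper open.
Joint ranges: [-2.91, 2.91], [-0.94, 2.29], [0.18, 2.7], [-1.29, 4.43], [0.17, 2.64], [-3, 3]. Speed limits (rad/s): [2.57, 2.57, 3.14, 3.14, 3.14, 3.14].

INTERFACE

Orientations are given as a unit quaternion [w, x, y, z].
In Python, from plant import robot, imaging, ticket gives the robot as it stands. The module is installed in compiled form; this text tells all that it offers.
- The arm moves only by the tool move_arm, never from a script. Its argument "deltas" is a list of rows, each a list of 2 entries, a list of its own where there are three numbers: the shift along the world's x, y, z in mm, then the turn about the world's z in degrees. In form: [[[x, y, z], turn], ...]. A call has 1 to 10 rows; each row shifts and turns the commanded pose from where the row before left it; what a row does not reach is not made up. A row lasts 1/10 s, in which the tool goes at most 50 mm and 8.59 degrees, less where a joint would pass 70% of its speed; a pose out of reach is approached as far as the arm can. A call with a gripper value outside its range is refused whole. "hand" is the finger opening in mm, from 0 to 85.4, set as the call begins (left out, the last holds). The fingers move at their own pace and stop on an object; the grip force is fixed at half the most. Time passes only in rows, so rows that do not move let the fingers close. It gives the time, the measured TCP pose, the force, the opening and the grip force at its end, in the units of the state.
- robot.read_state(): the state, without advancing time (a new reading comes with each control period).
- imaging.read_camera(name): name is "side" or "top"; returns (picture, depth): 384x512x3 uint8, red, green, blue; 384x512 float32, mm along the optical axis (not along the pixel's ray), 0 where there is no reading.
- imaging.get_calibration(name): a dict with "K" (3x3 intrinsics, pixels), "xyz" and "orientation" of the camera in the world. Camera axes: x right, y down, z forward; pixel columns grow to the right and rows downward; lengths in mm; the calibration is good to about 2 mm. A picture is of the moment at which its call begins. get_calibration takes no time and is no camera call.
- ticket.job_done(): hands the job in; it is judged then, once.
Trained networks look in the newest picture that a camera, given by its name, has taken for a name from the list of things; names that differ only in an ending like _2 or _b are one class to them, and where a whole thing is asked for, a point or a joint stands for the part that bears it (a point fixed in the world has none). Each returns a list of dicts, best first, with "p" (0 to 1); they miss things now and then, are a little off and sometimes report something else, mostly with a low value. They report only what shows in the picture. A call takes as long as a camera call.
- imaging.recognise(camera, query): "at" ([column, row] in pixels, amid what is visible of it).
- imaging.masks_of(camera, query): "pixels" (384x512 bool, what is visible of it) and "at" ([column, row] in pixels, amid what is visible of it).
- imaging.landmark_of(camera, query): "at" ([column, row] in pixels: a listed point, or the origin of a listed thing).
The state is a dict: "clock": time; "joint_pos": joint angles; "qvel": joint speeds; "joint_efforts": joint torques, N m; "ee_pos": TCP position; "tool_rot": TCP orientation; "ft_force": force on the tool from outside, world axes, zero at the start; "moment": the same for the moment, N m; "opening": opening from 0.0 (shut) to 1.0 (fully open); "gripper_force": force on a finger pad.
Only numpy, scipy, OpenCV 4.12 (cv2) and the standard library are available. Lean on these libraries where they do the work, as an engineer would, in place of code of your own. Each camera call takes 0.05 s, during which the arm holds its last target. There are 200 camera calls.

TASK

Two bench clay extruders, one blue and one yellow, have just been washed, and one of the two is still jammed inside. Push both plungers down from above: send the one that runs freely fully home, but when the other begins to push back, stop without forcing it and leave it part way. Then stand the red marker upright in the white tray of the jammed extruder.

Things in the scene. Friction and masses are not known exactly. Their poses are not given: they have to be found in the camera images.
- extruder_blue: bench extruder with blue cap and barrel bands, fixed. Origin: centre of its wooden foot's underside (235 x 90 x 12 mm, long along x), z up. Upright barrel, 49 mm diameter, top at z=126 mm, at x=+65 mm, y=0; above it on a rod the flat plunger cap, 42 mm diameter, 12 mm thick, top face at z = 192 mm minus the plunger joint value; it is pushed straight down
- extruder_yellow: bench extruder with yellow cap and barrel bands, fixed. Origin: centre of its wooden foot's underside (235 x 90 x 12 mm, long along x), z up. Upright barrel, 49 mm diameter, top at z=126 mm, at x=+65 mm, y=0; above it on a rod the flat plunger cap, 42 mm diameter, 12 mm thick, top face at z = 192 mm minus the plunger joint value; it is pushed straight down
- plunger_blue (a joint): how far the blue plunger is pushed in, m: 0 out, 0.050 home on a solid stop; starts at 0 to 0.008. A free plunger slides at a steady 2 to 4 N and stays where left. A jammed one does so only to about 0.016, then resistance climbs about 1 N per mm and it springs back part of that when released. Over 20 N on a jammed one is forcing it
- plunger_yellow (a joint): how far the yellow plunger is pushed in, m: 0 out, 0.050 home on a solid stop; starts at 0 to 0.008. A free plunger slides at a steady 2 to 4 N and stays where left. A jammed one does so only to about 0.016, then resistance climbs about 1 N per mm and it springs back part of that when released. Over 20 N on a jammed one is forcing it
- tray_blue (a point): centre of the floor of the blue extruder's white marker tray, a square dish 74 mm outside, 66 mm inside, rim 5 mm above its floor, on the foot's end nearer the robot (at x = -60 mm, y = 0 of the extruder, floor 14 mm above the table); axes as the extruder's
- tray_yellow (a point): centre of the floor of the yellow extruder's white marker tray, a square dish 74 mm outside, 66 mm inside, rim 5 mm above its floor, on the foot's end nearer the robot (at x = -60 mm, y = 0 of the extruder, floor 14 mm above the table); axes as the extruder's
- marker_red: red plastic marker peg, loose, standing upright on the table between the extruders: a foot disc 32 mm diameter and 12 mm high with a 22 mm diameter stem above it, 75 mm tall in all, 40 to 85 g. Origin: centre of its underside, z up. A green peg of the same shape stands at least 90 mm away from it and is not needed

How it is judged:
By the outcome, as a careful person would: the job done as asked, in the order asked, and still so for the second after the job is handed in, with the robot touching nothing.
It also fails if it takes over 61 s, if anything falls off the work surface, if the arm or the gripper's body presses on something with over 40 N, if the wrist force passes 120 N, or if a joint passes its speed limit or range.

## Working session

There is one attempt and no reset: what is moved stays moved. The work goes in short steps, Python scripts to look and compute and a tool call to move; the robot and the scene stay as the last step left them, time stands still between calls to the robot, and variables do not carry over. Pictures are saved under pics/ and viewed, at most 10 in all, crops included, and the job is handed in when it is done.

Besides the shell and the picture viewer there is one more tool, called in YAML: its name, and indented under it one key for each argument. move_arm: Moves the arm, as the interface text tells. Its arguments: {"type":"object","properties":{"deltas":{"type":"array"},"hand":{"type":"number"}},"required":["deltas"]}

```bash
mkdir -p pics; cat > h.py <<'E'
import numpy as np,cv2
from plant import robot,imaging,ticket
from scipy.spatial.transform import Rotation as R
def cal(c):
    d=imaging.get_calibration(c);q=d["orientation"]
    return np.array(d["K"]),np.array(d["xyz"]),R.from_quat([q[1],q[2],q[3],q[0]]).as_matrix()
def pt(c,px,dep):
    K,t,M=cal(c);return t+M@(np.linalg.inv(K)@[px[0],px[1],1]*dep)
def cloud(c,dep,mask):
    K,t,M=cal(c);v,u=np.nonzero(mask&(dep>0));d=dep[v,u]
    return t+(np.linalg.inv(K)@np.vstack([u*d,v*d,d])).T@M.T
def onz(c,px,z):
    K,t,M=cal(c);r=M@(np.linalg.inv(K)@[px[0],px[1],1]);return t+r*(z-t[2])/r[2]
def tri(p1,p2):
    A=[];b=[]
    for c,px in(("top",p1),("side",p2)):
        K,t,M=cal(c);r=M@(np.linalg.inv(K)@[px[0],px[1],1]);r/=np.linalg.norm(r);P=np.eye(3)-np.outer(r,r);A.append(P);b.append(P@t)
    return np.linalg.lstsq(np.vstack(A),np.hstack(b),rcond=None)[0]
E
python3 - <<'E'
from h import *
np.set_printoptions(precision=1,suppress=True)
for c in("top","side"):
    im,d=imaging.read_camera(c);np.save(f"/tmp/{c}.npy",d);cv2.imwrite(f"pics/{c}1.png",im[:,:,::-1])
    print(c,cal(c)[1])
    for q in("extruder_blue","extruder_yellow","tray_blue","tray_yellow","marker_red"):
        for x in imaging.landmark_of(c,q)[:2]:print(q,"lm",x["at"],x["p"])
        for x in imaging.masks_of(c,q)[:2]:
            P=cloud(c,d,x["pixels"]);print("  mask",x["p"],np.array(x["at"]),len(P),P.min(0),np.median(P,0),P.max(0))
print(robot.read_state())
E
```

```text
top [461.   -9.2 893.8]
extruder_blue lm [328.7, 198.9] 0.73
  mask 0.8 [331.  195.4] 4081 [ 401.1 -239.    -3.2] [ 526.1 -165.4   13.8] [ 648.3 -108.   191.2]
extruder_yellow lm [161.4, 204.3] 0.87
  mask 0.8 [157.  199.2] 4210 [404.6 180.4  -2.2] [533.9 235.6  14.1] [648.7 332.7 190.3]
tray_blue lm [342.9, 223.7] 0.67
  mask 0.6 [336.8 197.6] 4064 [ 402.3 -242.    -5.5] [ 526.  -165.2   13.8] [ 647.6 -108.   191.2]
tray_yellow lm [164.9, 226.0] 0.92
  mask 0.64 [156.1 197. ] 4155 [403.9 180.1  -2.4] [533.6 235.3  14.1] [646.3 291.4 190.3]
marker_red lm [261.6, 235.8] 0.47
  mask 0.7 [156.8 197.4] 4290 [401.4 180.6  -3.1] [533.2 235.7  14. ] [648.7 342.2 190.3]
  mask 0.42 [259.7 235.1] 157 [428.4 -16.   -1. ] [443.6  -0.4  71.5] [458.3  14.5  78.9]
side [ 159.4 -912.2  755.9]
extruder_blue lm [260.7, 286.4] 0.92
  mask 0.59 [269.  274.8] 4132 [ 400.6 -239.6   -2.5] [ 546.5 -178.4   14.3] [753.1 102.6 190.6]
extruder_yellow lm [197.8, 196.5] 0.61
  mask 0.75 [208.8 188.6] 2121 [405.9 177.   -1.6] [564.3 232.1  15.3] [701.6 580.9 189. ]
tray_blue lm [239.9, 289.8] 0.87
  mask 0.62 [268.  276.3] 4144 [ 400.6 -239.1   -3.1] [ 546.5 -178.3   14.3] [753.1 102.6 190.6]
tray_yellow lm [182.3, 196.8] 0.6
  mask 0.91 [211.1 188.7] 2164 [404.2 177.   -2.2] [564.4 232.2  15.2] [701.6 580.9 189. ]
marker_red lm [202.0, 252.7] 0.82
  mask 0.67 [198.6 240.2] 250 [427.5 -17.1   4.9] [439.   -6.9  43.1] [453.8   9.   78.1]
{'clock': 1.1, 'joint_pos': array([ 0.9,  0.2,  1.6, -0. ,  1.4, -0.2]), 'qvel': array([-0., -0., -0.,  0., -0.,  0.]), 'joint_efforts': array([ -0. , -39.6, -33.2,  -0. ,   0. ,  -0. ]), 'ee_pos': array([242.7, 521.2, 303.9]), 'tool_rot': array([0. , 0.2, 1. , 0. ]), 'ft_force': array([-0.3,  0.4,  0.9]), 'moment': array([ 0., -0., -0.]), 'gripper_force': 0.0, 'opening': 0.9971464218882486}
```

View pics/top1.png

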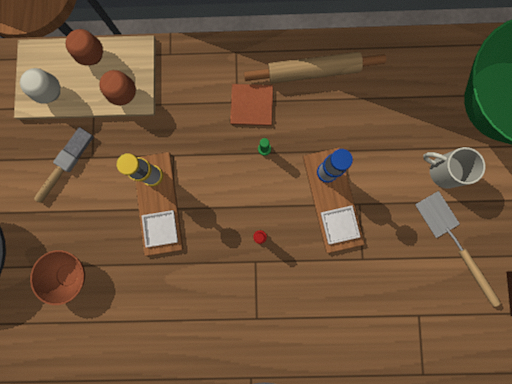

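View pics/side1.png

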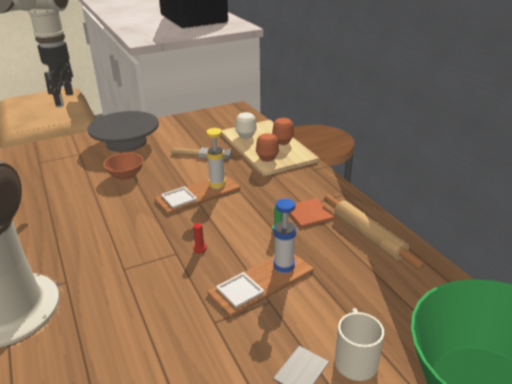

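The top view shows the blue cap at about (340,160), the yellow cap at (128,164), the trays at (341,225) and (160,229), the red peg at (260,237) and the green peg at (264,147). The side view agrees: caps at (286,206) and (214,133), trays at (240,290) and (179,198), red peg at (199,238). Next I measure each one by colour and depth in both views.

```bash
cat > m.py <<'E'
from h import *
np.set_printoptions(precision=1,suppress=True)
def meas(ims):
  for c,(im,d) in ims.items():
    h=cv2.cvtColor(im,cv2.COLOR_RGB2HSV);H,S,V=[h[...,i].astype(int) for i in range(3)]
    K,t,M=cal(c);v,u=np.mgrid[:384,:512]
    P=t+(np.stack([u*d,v*d,d],-1).astype(float)@np.linalg.inv(K).T)@M.T
    X,Y,Z=P[...,0],P[...,1],P[...,2]
    reg=(X>380)&(X<680)
    ms={"capB":reg&(abs(H-112)<14)&(S>120)&(Z>135)&(Z<200)&(abs(Y+175)<80),
        "capY":reg&(abs(H-27)<8)&(S>120)&(Z>135)&(Z<200)&(abs(Y-235)<80),
        "trayB":reg&(S<70)&(V>110)&(Z<30)&(abs(Y+175)<80)&(X<530),
        "trayY":reg&(S<70)&(V>110)&(Z<30)&(abs(Y-235)<80)&(X<530),
        "red":reg&((H<6)|(H>174))&(S>150)&(abs(Y)<60)&(Z>3)&(Z<90)&(X<500)}
    for n,m in ms.items():
        p=P[m]
        if len(p)<5:print(c,n,len(p));continue
        if n[:3]!="tra":
            top=np.percentile(p[:,2],90);q=p[p[:,2]>top-5];r=(q.min(0)+q.max(0))/2
            print(c,n,len(p),"top",top,"mid",r,"mean",q.mean(0),"px",u[m].mean(),v[m].mean())
        else:
            cc=cv2.minAreaRect(p[:,:2].astype(np.float32));print(c,n,len(p),cc,"z",np.percentile(p[:,2],[10,50,95]),"mean",p.mean(0))
E
python3 - <<'E'
from m import *
ims={}
for c in("top","side"): ims[c]=imaging.read_camera(c)
meas(ims)
for c in("top","side"):
  for q in ("tray_blue","tray_yellow"):
    pass
L={"blue":([342.9,223.7],[239.9,289.8]),"yellow":([164.9,226.0],[182.3,196.8]),"red foot":([261.6,235.8],[202,252.7])}
for k,(a,b) in L.items():print(k,tri(a,b),onz("top",a,14),onz("side",b,14))
E
```

```text
top capB 354 top 189.3744154237222 mid [ 587.  -158.4  188.1] mean [ 586.7 -158.9  187.9] px 341.180790960452 159.1638418079096
top capY 374 top 187.7537715874668 mid [589.4 249.3 186.5] mean [589.4 248.5 186.2] px 127.68181818181819 163.548128342246
top trayB 1088 ((464.2944030761719, -184.6367950439453), (75.95130920410156, 75.39795684814453), 11.264147758483887) z [12.7 15.1 20.5] mean [ 464.3 -184.7   15.6]
top trayY 1052 ((465.06280517578125, 234.20849609375), (75.3775634765625, 78.24131774902344), 7.986415863037109) z [12.9 15.2 20.7] mean [465.1 234.1  15.7]
top red 138 top 76.56718556725403 mid [442.5   0.8  74.9] mean [442.    0.5  75.4] px 259.7826086956522 236.2608695652174
side capB 188 top 189.18260166262056 mid [ 586.6 -161.4  187.9] mean [ 585.3 -162.9  187.8] px 284.5851063829787 205.1755319148936
side capY 114 top 187.57974823146571 mid [590.1 246.5 186.2] mean [589.1 245.5 186.1] px 213.859649122807 132.78947368421052
side trayB 937 ((469.5340881347656, -172.48886108398438), (88.83272552490234, 98.95904541015625), 11.523416519165039) z [13.  15.2 20.5] mean [ 465.8 -182.9   15.6]
side trayY 448 ((468.0868835449219, 249.066650390625), (84.6073226928711, 120.10478973388672), 2.758445978164673) z [12.7 16.  20.8] mean [467.1 236.4  15.8]
side red 254 top 74.49487424468485 mid [441.7   1.3  74.5] mean [440.7  -1.8  74.6] px 198.53937007874015 238.81496062992127
blue [ 465.  -190.    20.5] [ 466.1 -191.7   14. ] [ 466.6 -183.4   14. ]
yellow [471.5 218.   24.5] [470.4 221.2  14. ] [477.3 233.7  14. ]
red foot [443.8  -3.7  -4.7] [442.7  -3.3  14. ] [438.2 -26.6  14. ]
```

move_arm:
  deltas:
    - [[20, -15, 0], 0]
    - [[37, -29, 0], 0]
    - [[37, -29, 0], 0]
    - [[37, -29, 0], 0]
    - [[37, -29, 0], 0]
    - [[37, -29, 0], 0]
    - [[37, -29, 0], 0]
    - [[37, -29, 0], 0]
    - [[37, -29, 0], 0]
    - [[31, -26, 0], 0]
  hand: 0

```text
clock: 2.2
ee_pos: [591.5, 246.4, 303.9]
tool_rot: [0.0, 0.217, 0.976, 0.0]
ft_force: [0.1, 1.0, 0.3]
opening: 0.003
gripper_force: 0.0
```

move_arm:
  deltas:
    - [[-2, 1.5, -15], 0]
    - [[0, 0, -15], 0]
    - [[0, 0, -6], 0]
    - [[0, 0, -3], 0]
    - [[0, 0, -2], 0]
    - [[0, 0, -2], 0]
    - [[0, 0, -1], 0]

```text
clock: 2.9
ee_pos: [587.7, 250.1, 260.3]
tool_rot: [0.0, 0.216, 0.976, 0.0]
ft_force: [-0.3, 0.5, -0.2]
opening: 0.001
gripper_force: 0.0
```

move_arm:
  deltas:
    - [[0, 0, -1], 0]
    - [[0, 0, -1], 0]
    - [[0, 0, -1], 0]
    - [[0, 0, -1], 0]

```text
clock: 3.3
ee_pos: [587.9, 249.8, 256.3]
tool_rot: [0.0, 0.216, 0.976, 0.0]
ft_force: [-1.0, 0.7, 1.6]
opening: 0.0
gripper_force: 0.9
```

move_arm:
  deltas:
    - [[0, 0, -1], 0]
    - [[0, 0, -1], 0]
    - [[0, 0, -1], 0]
    - [[0, 0, -1], 0]

```text
clock: 3.7
ee_pos: [587.8, 249.8, 251.9]
tool_rot: [0.0, 0.216, 0.976, 0.0]
ft_force: [-0.5, 0.8, 1.8]
opening: -0.001
gripper_force: 0.9
```

move_arm:
  deltas:
    - [[0, 0, -1], 0]
    - [[0, 0, -1], 0]
    - [[0, 0, -1], 0]

```text
clock: 4.0
ee_pos: [587.8, 249.8, 248.9]
tool_rot: [0.0, 0.216, 0.976, 0.0]
ft_force: [0.6, 0.3, 1.6]
opening: 0.001
gripper_force: 0.9
```

move_arm:
  deltas:
    - [[0, 0, -1], 0]
    - [[0, 0, -1], 0]
    - [[0, 0, -1], 0]

```text
clock: 4.3
ee_pos: [587.9, 249.8, 246.2]
tool_rot: [0.0, 0.216, 0.976, 0.0]
ft_force: [-0.7, 0.8, 3.5]
opening: -0.002
gripper_force: 1.9
```

move_arm:
  deltas:
    - [[0, 0, -1], 0]
    - [[0, 0, -1], 0]
    - [[0, 0, -1], 0]

```text
clock: 4.6
ee_pos: [587.8, 249.8, 243.5]
tool_rot: [0.0, 0.216, 0.976, 0.0]
ft_force: [-0.7, 1.5, 7.0]
opening: 0.0
gripper_force: 3.2
```

move_arm:
  deltas:
    - [[0, 0, -1], 0]
    - [[0, 0, 0], 0]

```text
clock: 4.8
ee_pos: [587.9, 249.8, 242.5]
tool_rot: [0.0, 0.216, 0.976, 0.0]
ft_force: [-0.7, 1.5, 6.2]
opening: -0.0
gripper_force: 2.9
```

Yellow is pushing back: the force rose from 1.7 N to about 6.5 N beyond roughly 16 mm. I stop here and go to blue.

move_arm:
  deltas:
    - [[0, 0, 10], 0]
    - [[0, 0, 25], 0]
    - [[0, 0, 25], 0]
    - [[0, -40, 0], 0]
    - [[0, -40, 0], 0]
    - [[0, -40, 0], 0]
    - [[0, -40, 0], 0]
    - [[0, -40, 0], 0]
    - [[0, -40, 0], 0]
    - [[0, -40, 0], 0]

```text
clock: 5.8
ee_pos: [587.1, -32.0, 301.7]
tool_rot: [-0.001, 0.216, 0.976, -0.0]
ft_force: [0.7, 0.9, 0.4]
opening: -0.0
gripper_force: 0.0
```

move_arm:
  deltas:
    - [[0, -40, 0], 0]
    - [[0, -40, 0], 0]
    - [[0, -30, 0], 0]
    - [[0, -19, 0], 0]
    - [[0, 0, -15], 0]
    - [[0, 0, -15], 0]
    - [[0, 0, -7], 0]
    - [[0, 0, -2], 0]
    - [[0, 0, 0], 0]

```text
clock: 6.7
ee_pos: [587.6, -158.1, 262.2]
tool_rot: [-0.001, 0.215, 0.977, 0.0]
ft_force: [1.0, 0.7, -0.7]
opening: 0.003
gripper_force: 0.0
```

move_arm:
  deltas:
    - [[0, 0, -1], 0]
    - [[0, 0, -1], 0]
    - [[0, 0, -1.5], 0]
    - [[0, 0, -1.5], 0]
    - [[0, 0, -1.5], 0]
    - [[0, 0, -1.5], 0]

```text
clock: 7.3
ee_pos: [588.0, -159.3, 255.2]
tool_rot: [0.001, 0.216, 0.976, -0.0]
ft_force: [1.0, 0.8, 1.3]
opening: -0.001
gripper_force: 0.9
```

move_arm:
  deltas:
    - [[0, 0, -1.5], 0]
    - [[0, 0, -1.5], 0]
    - [[0, 0, -1.5], 0]
    - [[0, 0, -1.5], 0]

```text
clock: 7.7
ee_pos: [587.8, -159.4, 248.9]
tool_rot: [0.0, 0.216, 0.976, -0.0]
ft_force: [1.2, 0.6, 2.0]
opening: 0.001
gripper_force: 0.9
```

move_arm:
  deltas:
    - [[0, 0, -1.5], 0]
    - [[0, 0, -1.5], 0]

```text
clock: 7.9
ee_pos: [587.8, -159.3, 245.8]
tool_rot: [0.0, 0.216, 0.976, -0.0]
ft_force: [0.9, -0.1, 2.2]
opening: -0.001
gripper_force: 0.9
```

move_arm:
  deltas:
    - [[0, 0, -1.5], 0]
    - [[0, 0, -1.5], 0]

```text
clock: 8.1
ee_pos: [587.8, -159.4, 242.8]
tool_rot: [0.0, 0.216, 0.976, -0.0]
ft_force: [1.2, -0.4, 1.6]
opening: -0.003
gripper_force: 0.9
```

Blue is steady at about 2 N past the depth where yellow pushed back, so it is free. I send it home, slowly near the stop (TCP about 215).

move_arm:
  deltas:
    - [[0, 0, -2], 0]
    - [[0, 0, -2], 0]
    - [[0, 0, -2], 0]
    - [[0, 0, -2], 0]

```text
clock: 8.5
ee_pos: [587.7, -159.3, 234.7]
tool_rot: [0.0, 0.216, 0.976, -0.0]
ft_force: [1.9, 0.1, 1.8]
opening: 0.003
gripper_force: 0.9
```

move_arm:
  deltas:
    - [[0, 0, -3], 0]
    - [[0, 0, -3], 0]
    - [[0, 0, -3], 0]
    - [[0, 0, -3], 0]
    - [[0, 0, -2], 0]
    - [[0, 0, -2], 0]
    - [[0, 0, -1], 0]
    - [[0, 0, 0], 0]

```text
clock: 9.3
ee_pos: [587.4, -159.1, 217.4]
tool_rot: [-0.001, 0.216, 0.976, 0.0]
ft_force: [0.2, -0.3, 0.8]
opening: -0.002
gripper_force: 0.3
```

move_arm:
  deltas:
    - [[0, 0, -1], 0]
    - [[0, 0, 0], 0]

```text
clock: 9.5
ee_pos: [587.4, -159.1, 216.6]
tool_rot: [-0.001, 0.216, 0.976, 0.0]
ft_force: [-1.0, 0.6, 0.5]
opening: 0.005
gripper_force: 0.3
```

move_arm:
  deltas:
    - [[0, 0, -1], 0]
    - [[0, 0, -1], 0]
    - [[0, 0, 0], 0]

```text
clock: 9.8
ee_pos: [587.6, -159.2, 214.7]
tool_rot: [-0.0, 0.216, 0.976, 0.0]
ft_force: [-1.5, 0.4, 1.4]
opening: 0.003
gripper_force: 0.6
```

move_arm:
  deltas:
    - [[0, 0, -1], 0]
    - [[0, 0, 0], 0]

```text
clock: 10.0
ee_pos: [587.7, -159.2, 214.6]
tool_rot: [-0.0, 0.216, 0.976, 0.0]
ft_force: [-2.9, 1.2, 6.0]
opening: -0.001
gripper_force: 3.0
```

move_arm:
  deltas:
    - [[0, 0, -1.5], 0]
    - [[0, 0, 0], 0]

```text
clock: 10.2
ee_pos: [587.7, -159.2, 214.6]
tool_rot: [-0.0, 0.216, 0.976, -0.0]
ft_force: [-6.7, 2.4, 12.9]
opening: 0.001
gripper_force: 6.6
```

move_arm:
  deltas:
    - [[0, 0, 10], 0]
    - [[0, 0, 30], 0]
    - [[0, 0, 30], 0]
    - [[-25, 27, 0], 0]
    - [[-30, 33, 0], 0]
    - [[-30, 33, 0], 0]
    - [[-30, 33, 0], 0]
    - [[-31, 34, 0], 0]
    - [[0, 0, -25], 0]
    - [[0, 0, -25], 0]

```text
clock: 11.2
ee_pos: [441.9, 1.6, 233.1]
tool_rot: [0.002, 0.215, 0.977, -0.0]
ft_force: [0.4, -0.5, -1.1]
opening: -0.003
gripper_force: 0.0
```

```bash
python3 - <<'E'
from m import *
ims={c:imaging.read_camera(c) for c in("top","side")}
meas(ims);print(robot.read_state()["ee_pos"])
E
```

```text
top capB 318 top 144.0376503793264 mid [ 587.1 -158.6  142.9] mean [ 586.9 -159.   142.4] px 336.71069182389937 163.1761006289308
top capY 355 top 174.11263496374124 mid [589.3 248.9 172.8] mean [589.3 248.6 172.6] px 130.2 164.8056338028169
top trayB 1087 ((464.3757629394531, -184.60752868652344), (75.83878326416016, 74.95877838134766), 11.702133178710938) z [12.6 15.1 20.7] mean [ 464.4 -184.6   15.6]
top trayY 1034 ((464.98626708984375, 234.54354858398438), (75.34146881103516, 78.16950225830078), 7.873037815093994) z [12.6 15.1 20.6] mean [465.2 233.9  15.5]
top red 0
side capB 194 top 143.66545068574894 mid [ 586.7 -161.1  141.7] mean [ 585.7 -162.7  142.2] px 284.46907216494844 222.5979381443299
side capY 112 top 174.2705831426662 mid [589.3 250.6 173.3] mean [588.8 245.8 172.6] px 213.96428571428572 136.97321428571428
side trayB 938 ((469.40399169921875, -173.58157348632812), (86.80947875976562, 97.2461166381836), 11.068655967712402) z [12.9 15.2 20.5] mean [ 465.8 -182.7   15.5]
side trayY 412 ((465.16082763671875, 247.4642791748047), (118.33953857421875, 80.66380310058594), 87.90679168701172) z [12.9 15.7 21. ] mean [464.  237.7  15.7]
side red 255 top 74.8558951507272 mid [441.9   0.3  74.9] mean [440.7  -1.8  74.9] px 198.521568627451 238.81960784313725
[439.7   1.5 229.5]
```

Blue is home (cap top about 142) and yellow sits part way at about 18 mm. Next I open the hand and descend on the red peg.

move_arm:
  deltas:
    - [[2, -1, 0], 0]
    - [[0, 0, 0], 0]
    - [[0, 0, 0], 0]
    - [[0, 0, 0], 0]
    - [[0, 0, -20], 0]
    - [[0, 0, -30], 0]
    - [[0, 0, -30], 0]
    - [[0, 0, -30], 0]
    - [[0, 0, -15], 0]
    - [[0, 0, -5], 0]
  hand: 70

```text
clock: 12.3
ee_pos: [442.7, -0.1, 100.9]
tool_rot: [-0.002, 0.216, 0.976, 0.0]
ft_force: [-0.3, -0.9, 0.5]
opening: 0.818
gripper_force: 0.0
```

move_arm:
  deltas:
    - [[0, 0, 0], 0]
    - [[0, 0, 0], 0]
    - [[0, 0, 0], 0]
    - [[0, 0, 0], 0]
    - [[0, 0, 0], 0]
    - [[0, 0, 0], 0]
    - [[0, 0, 0], 0]
    - [[0, 0, 0], 0]
  hand: 0

```text
clock: 13.1
ee_pos: [444.8, -0.6, 103.7]
tool_rot: [0.001, 0.216, 0.976, -0.0]
ft_force: [-1.1, -0.7, 6.3]
opening: 0.241
gripper_force: 58.4
```

move_arm:
  deltas:
    - [[0, 0, 10], 0]
    - [[0, 0, 25], 0]
    - [[0, 0, 25], 0]
    - [[0, 20, 0], 0]
    - [[0, 0, 0], 0]
    - [[0, 0, 0], 0]

```text
clock: 13.7
ee_pos: [443.4, 19.8, 162.4]
tool_rot: [-0.0, 0.216, 0.976, -0.0]
ft_force: [0.3, -0.6, -0.7]
opening: 0.243
gripper_force: 58.8
```

```bash
python3 - <<'E'
from m import *
im,d=imaging.read_camera("side");meas({"side":(im,d)});s=robot.read_state();print(s["ee_pos"],s["ft_force"],s["opening"],s["clock"])
cv2.imwrite("pics/side2.png",cv2.resize(im[120:320,100:320,::-1],None,fx=3,fy=3)[:600])
E
```

```text
side capB 197 top 143.89398774314446 mid [ 587.  -160.9  142.1] mean [ 586.  -162.4  142.4] px 284.51776649746193 222.63959390862945
side capY 115 top 174.22887503493797 mid [589.9 248.8 172.7] mean [589.  247.  172.7] px 213.88695652173914 136.95652173913044
side trayB 936 ((467.6267395019531, -174.79165649414062), (84.5868148803711, 99.49920654296875), 8.970779418945312) z [12.9 15.2 20.6] mean [ 465.8 -182.8   15.6]
side trayY 321 ((456.8889465332031, 253.211669921875), (131.3564453125, 62.56559753417969), 73.47389221191406) z [12.7 15.6 21. ] mean [456.8 239.8  15.5]
side red 96 top 80.18759408807898 mid [439.4  14.4  80. ] mean [436.9  13.5  79.8] px 193.95833333333334 224.36458333333334
[443.4  19.6 162.2] [-1.2 -0.2 -0. ] 0.2393525774701933 13.75
```

View pics/side2.png

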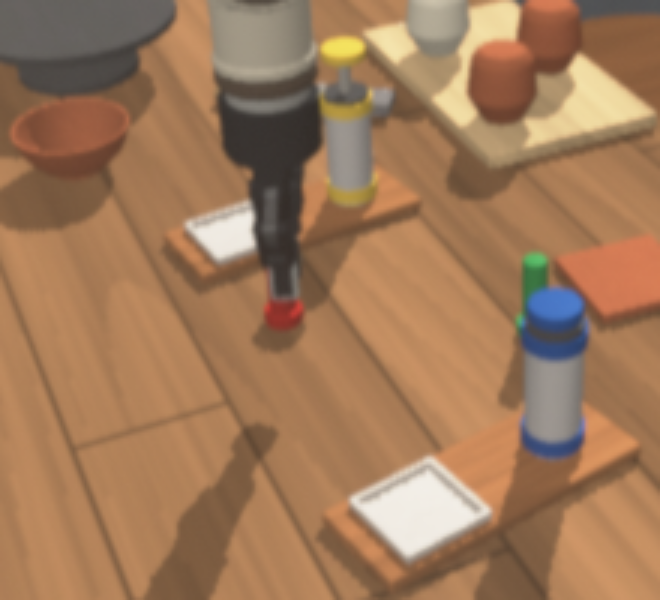

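The red peg is held upright in the fingers, its foot at about (284,313) in the crop. I carry it to the yellow tray.

move_arm:
  deltas:
    - [[1, 15, 0], 0]
    - [[3, 30, 0], 0]
    - [[3, 35, 0], 0]
    - [[3, 35, 0], 0]
    - [[3, 35, 0], 0]
    - [[3, 35, 0], 0]
    - [[3, 20, 0], 0]
    - [[2, 10, 0], 0]
    - [[0, 0, 0], 0]
    - [[0, 0, -15], 0]

```text
clock: 14.75
ee_pos: [466.2, 234.1, 148.8]
tool_rot: [0.002, 0.216, 0.976, 0.001]
ft_force: [0.1, -0.4, -0.5]
opening: 0.244
gripper_force: 58.9
```

move_arm:
  deltas:
    - [[0, 0, -13], 0]
    - [[0, 0, -7], 0]
    - [[0, 0, -3], 0]
    - [[0, 0, -2], 0]
    - [[0, 0, 0], 0]

```text
clock: 15.25
ee_pos: [464.9, 234.6, 122.5]
tool_rot: [0.0, 0.216, 0.976, 0.0]
ft_force: [0.1, 0.2, -0.2]
opening: 0.243
gripper_force: 58.9
```

```bash
python3 - <<'E'
from m import *
for c in("side","top"):
    im,d=imaging.read_camera(c)
    h=cv2.cvtColor(im,cv2.COLOR_RGB2HSV).astype(int);m=((h[...,0]<5)|(h[...,0]>174))&(h[...,1]>180)&(h[...,2]>70)
    P=cloud(c,d,m);P=P[(abs(P[:,0]-460)<60)&(abs(P[:,1]-230)<60)];print(c,len(P),len(P) and (np.percentile(P,3,0),np.median(P,0),np.percentile(P,97,0)))
    if c=="side":cv2.imwrite("pics/side3.png",cv2.resize(im[120:260,100:280,::-1],None,fx=4,fy=4))
s=robot.read_state();print(s["ee_pos"],s["ft_force"],s["clock"])
E
```

```text
side 0 0
top 4 (array([471.6, 207.5,  30.8]), array([472.1, 217.9,  76.8]), array([472.8, 230.1, 124.5]))
[465.1 234.8 122.9] [ 0.2  0.4 -0.7] 15.35
```

View pics/side3.png

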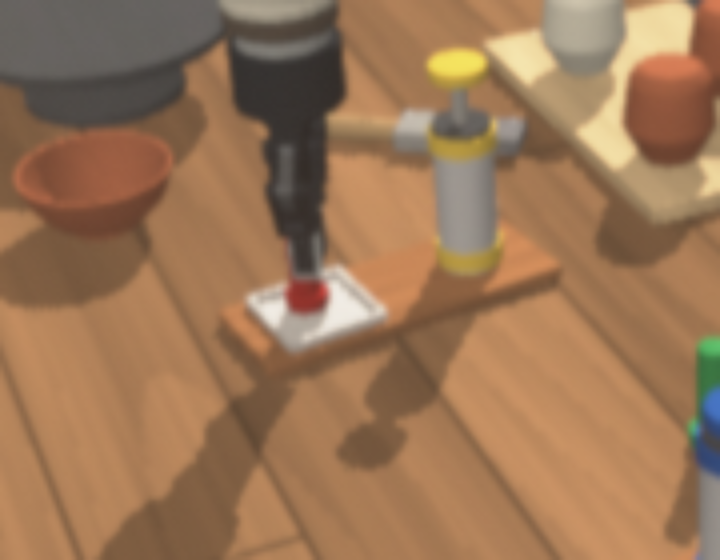

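The peg hangs at about (307,297) in the crop, over the tray (centre (315,308)) and a few mm up. I lower it by feel.

move_arm:
  deltas:
    - [[0, 0, -1.5], 0]
    - [[0, 0, -1.5], 0]
    - [[0, 0, 0], 0]

```text
clock: 15.65
ee_pos: [464.6, 234.7, 119.3]
tool_rot: [-0.0, 0.216, 0.976, -0.0]
ft_force: [0.2, 0.1, -0.8]
opening: 0.243
gripper_force: 58.9
```

move_arm:
  deltas:
    - [[0, 0, -1], 0]
    - [[0, 0, -1], 0]
    - [[0, 0, 0], 0]

```text
clock: 15.95
ee_pos: [464.9, 234.8, 117.8]
tool_rot: [0.0, 0.216, 0.976, -0.0]
ft_force: [-1.9, -0.3, 3.5]
opening: 0.245
gripper_force: 59.1
```

move_arm:
  deltas:
    - [[0, 0, 0], 0]
    - [[0, 0, 0], 0]
    - [[0, 0, 0], 0]
    - [[0, 0, 0], 0]
    - [[0, 0, 0], 0]
    - [[0, 0, 10], 0]
    - [[0, 0, 20], 0]
    - [[0, 0, 35], 0]
    - [[0, 0, 40], 0]
    - [[0, 0, 40], 0]
  hand: 60

```text
clock: 16.95
ee_pos: [464.4, 234.7, 264.5]
tool_rot: [0.0, 0.216, 0.976, 0.0]
ft_force: [1.5, -0.5, 0.3]
opening: 0.701
gripper_force: 0.0
```

move_arm:
  deltas:
    - [[-20, -20, 10], 0]
    - [[-30, -30, 0], 0]
    - [[-30, -30, 0], 0]
    - [[-20, -20, 0], 0]
    - [[0, -30, 0], 0]
    - [[0, -30, 0], 0]
    - [[0, 0, 0], 0]
    - [[0, 0, 0], 0]

```text
clock: 17.75
ee_pos: [364.9, 74.5, 273.0]
tool_rot: [0.001, 0.217, 0.976, 0.0]
ft_force: [0.0, 0.6, 1.0]
opening: 0.699
gripper_force: 0.0
```

```bash
python3 - <<'E'
from m import *
for c in("side","top"):
    im,d=imaging.read_camera(c);meas({c:(im,d)})
    h=cv2.cvtColor(im,cv2.COLOR_RGB2HSV).astype(int);m=((h[...,0]<6)|(h[...,0]>174))&(h[...,1]>150)
    P=cloud(c,d,m);P=P[(abs(P[:,0]-465)<40)&(abs(P[:,1]-234)<50)];print(c,len(P),len(P) and (np.percentile(P,3,0),np.median(P,0),np.percentile(P,97,0)))
    if c=="side":cv2.imwrite("pics/side4.png",cv2.resize(im[120:260,100:280,::-1],None,fx=4,fy=4))
E
```

```text
side capB 194 top 143.90531833220956 mid [ 586.1 -160.3  142.3] mean [ 585.9 -162.6  142.4] px 284.5 222.58247422680412
side capY 115 top 174.54012251618687 mid [589.6 248.2 172.9] mean [589.3 246.8 172.7] px 213.88695652173914 136.95652173913044
side trayB 938 ((468.10638427734375, -174.1559295654297), (86.83789825439453, 97.8058090209961), 9.333566665649414) z [13.1 15.4 20.5] mean [ 465.8 -182.9   15.7]
side trayY 342 ((470.1394958496094, 249.38897705078125), (86.49853515625, 119.7313003540039), 4.903566360473633) z [13.3 16.1 21.1] mean [467.3 230.9  16.2]
side red 0
side 171 (array([451.4, 222.1,  23.3]), array([459.2, 228.4,  59.4]), array([468.7, 242.3,  90.1]))
top capB 315 top 144.1057898052573 mid [ 587.2 -158.5  142.4] mean [ 586.8 -158.9  142.5] px 336.74603174603175 163.21587301587303
top capY 357 top 174.47657884946648 mid [589.6 248.9 173. ] mean [589.4 248.7 172.8] px 130.17927170868347 164.80672268907563
top trayB 1087 ((464.38116455078125, -184.5054931640625), (75.75029754638672, 75.31475067138672), 11.437813758850098) z [12.7 15.  20.4] mean [ 464.4 -184.7   15.5]
top trayY 826 ((465.00238037109375, 234.20205688476562), (75.26591491699219, 79.06670379638672), 8.199883460998535) z [12.8 15.3 21. ] mean [466.6 231.1  15.9]
top red 0
top 182 (array([448. , 222.3,  25.6]), array([460.6, 229.2,  70.6]), array([472.8, 243.5,  91.5]))
```

View pics/side4.png

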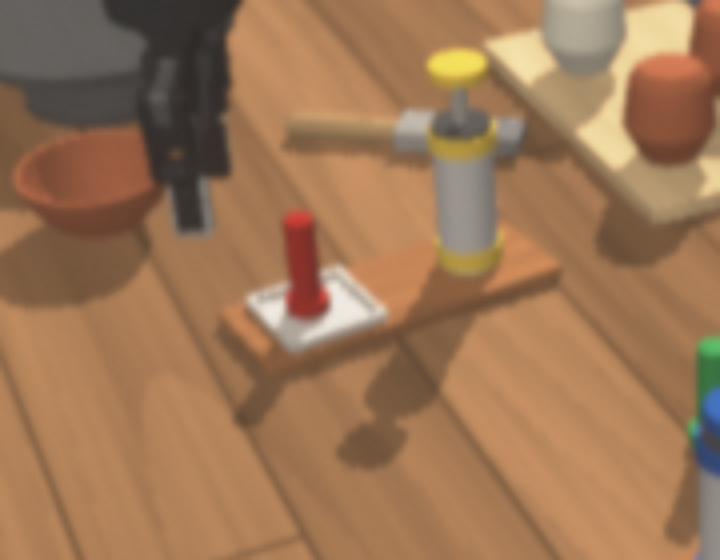

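The red peg stands upright in the yellow tray, foot at about (307,300) in the crop and its top at z of about 90, as expected. The robot is clear.

```bash
python3 -c "
from plant import ticket;print(ticket.job_done())"
```

```text
the job is handed in; nothing more can be done
None
```

The job is handed in: the blue plunger is fully home, the jammed yellow one was stopped at about 7 N and left about 18 mm in, and the red marker stands upright in the yellow extruder's tray.

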